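Open the twin-button drying box

ROBOT

A 7-joint arm with a two-finger parallel gripper is mounted at the origin on the work surface. World frame = base frame: x ahead of the robot, y to its left, z up, the work surface at z = 0. Lengths are in m, angles in degrees, forces in N, time in s.
With the tool pointing down it reaches from about 0.425 to 0.875 m from the base axis. Payload 4.7 kg.
Tool frame: the origin (TCP) lies between the finger pads; the fingertips stand env.finger_overhang ahead of it and the grasp point (between the pads) lies 5 mm behind it (env.finger_overhang is the distance from the TCP to the fingertips, in m); z points along the fingers, y is the line along which they close (so a half turn about z gives the same grasp; the last joint's range is limited). The gripper opens to 87 mm and grips with 3 to 60 N. Pads are 19 mm wide; open, the fingers measure 117 mm over their backs; the gripper's body (75 mm by 190 mm) begins 51 mm behind the grasp point.
Start: joints at [64.062, 18.392, -4.016, 83.108, 1.295, 78.541, -3.26], TCP at [0.293, -0.58, 0.237] pointing down, gripper open.
Joint ranges: [-163.93, 163.93], [-17.29, 119.83], [-79.2, 71.16], [3.27, 140.29], [-89.18, 269.18], [5.43, 117.66], [-154.24, 154.24]. Speed limits (degrees/s): [147.25, 147.25, 180, 180, 180, 180, 180].

INTERFACE

Orientations are given as [roll, pitch, yaw] about the fixed x, y, z axes, in that order (R = Rz(yaw) Ry(pitch) Rx(roll)).
In Python, from cell import telemetry, eyes, env, models gives the robot as it stands. The module is installed in compiled form; this text tells all that it offers.
- The arm moves only by the tool drive_tool, never from a script. Its arguments are lists of equal length, an entry for each row: "angular": the turn, a rotation vector about the tool's x, y, z in rad, a list of three; "delta_pos": the shift along the tool's x, y, z in cm, a list of three; "gripper": the finger opening in cm, from 0 to 8.7. A call has 1 to 20 rows; each row shifts and turns the commanded pose from where the row before left it, along the tool's axes as they then stand; what a row does not reach is not made up. A row lasts 1/10 s, in which the tool goes at most 50 mm and 8.59 degrees, less where a joint would pass 70% of its speed; a pose out of reach is approached as far as the arm can. A call with a gripper value outside its range is refused whole. The fingers move at their own pace and stop on an object; "squeeze" is the grip in N (left out, the last holds). Time passes only in rows, so rows that do not move let the fingers close. It gives the time, the measured TCP pose, the force, the opening and the grip force at its end, in the units of the state.
- telemetry.get_obs(): the state, without advancing time (a new reading comes with each control period).
- eyes.read_camera(name): name is "scene" or "top" or "wrist"; returns a dict with "pixels" (400x640x3 uint8, red, green, blue), "mtx" (3x3 intrinsics, pixels), "D" ([k1, k2, p1, p2, k3] as OpenCV has them; the pictures are not rectified), "origin" and "orientation" of the camera in the world. Camera axes: x right, y down, z forward; pixel columns grow to the right and rows downward; lengths in m; the calibration is good to about 2 mm. A picture is of the moment at which its call begins. There is no depth.
- env.sign_off(): hands the job in; it is judged then, once.
Trained networks look in a picture, given as the dict that the camera call returned (one of the last four; its "shot" number tells which), for a name from the list of things; names that differ only in an ending like _2 or _b are one class to them, and where a whole thing is asked for, a point or a joint stands for the part that bears it (a point fixed in the world has none). Each returns a list of dicts, best first, with "p" (0 to 1); they miss things now and then, are a little off and sometimes report something else, mostly with a low value. They report only what shows in the picture. A call takes as long as a camera call.
- models.search_frame(picture, target): "centre" ([column, row] in pixels, amid what is visible of it).
- models.cut_out(picture, target): "pixels" (400x640 bool, what is visible of it) and "centre" ([column, row] in pixels, amid what is visible of it).
The state is a dict: "time_s": time; "qpos": joint angles; "joint_velocities": joint speeds; "effort": joint torques, N m; "tool_pos": TCP position; "tool_rot": TCP orientation; "force": force on the tool from outside, world axes, zero at the start; "wrist_torque": the same for the moment, N m; "grip_width": finger opening in m; "grasp_force": force on a finger pad.
Only numpy, scipy, OpenCV 4.12 (cv2) and the standard library are available. Lean on these libraries where they do the work, as an engineer would, in place of code of your own. Each camera call takes 0.05 s, during which the arm holds its last target. There are 200 camera calls.

TASK

Open the drying box for the next batch: with one fingertip on each, press its two orange buttons right down together and hold both down until the sprung lid has risen by itself all the way to its stop, then let go so that both buttons come back up. Do not push or pull the lid, grasp nothing, and leave everything else on the bench where it is.

Things in the scene. Friction and masses are not known exactly. Their poses are not given: they have to be found in the camera images.
- drybox: Fixed drying box: white tub 190 (x) x 300 (y) x 84 mm, clear lid in a grey frame; in front (its -x side, facing the robot) a grey latch block 70 x 160 mm, top 82 mm above the bench, with two orange buttons at x -105, y +35 and -35 mm. Origin on the bench under the tub, 65 mm behind the tub's front wall; x points from buttons to hinge, y left, z up. Shut lid: x -63 to +123 mm, top 97 mm high
- button_left_top (a point): centre of the top of the left (+y) orange push button, a round cap 30 mm across with a 3 mm rounded rim, its top 13 mm above the latch block and 95 mm above the bench when up; this point moves with it. Pushed straight down. The two buttons are 70 mm apart, centre to centre
- button_right_top (a point): the same for the right orange push button (-y side of the box)
- button_left (a joint): travel of the left button, m: 0 up, 0.007 right down. Sprung: 1.5 N to start, 5 N to hold right down. Each button draws one of the two bolts that keep the lid shut (free of it when over 0.005) and springs back when let go; with only one pressed the lid stays latched
- button_right (a joint): the same for the right button
- lid (a joint): lid angle, rad: 0 shut, 1.2 fully open at its stop. Hinged along the box's far (+x) edge, it turns up and away from the buttons. Once both bolts are drawn, a spring lifts it slowly against a damper: about 3 to 4 s to the stop, where it stays
- lid_front (a point): middle of the lid's front upper edge, 42 mm behind the buttons when shut; moves with the lid, 183 mm from the hinge
- tray_a: small unfired (tan) clay tray, open box 44 x 32 x 18 mm, in front of the latch block; origin under its centre; a bystander, to be left where it is
- tray_b: the same kind of small tan clay tray, 44 x 32 x 18 mm, left of the latch block; origin under its centre; a bystander, to be left where it is
- corner_block: white ceramic L-shaped corner block, legs 70 mm, 30 mm high, right of the latch block; origin under its centre; a bystander, to be left where it is
- jar: white jar with blue lid, 66 mm across, 85 mm high, right of the drying box; origin under its centre; a bystander, to be left where it is
- brush_pot: white square pot 75 x 75 x 100 mm with brushes standing in it, 205 mm high in all, left of the drying box; origin under its centre; a bystander, to be left where it is
- caliper: digital caliper lying flat, 235 mm long, 14 mm high, behind the drying box; origin under its centre; a bystander, to be left where it is

How it is judged (in metres and radians):
On the way, in this order (a step that is already met when the one before it is completed fails the run):
1. both buttons are pressed down together while the lid is still low (value of joint each of button_left, button_right above 0.0045 m and value of joint lid below 0.4 rad), for 0.2 s.
2. both buttons are still down when the lid has risen to its stop (value of joint each of button_left, button_right above 0.0045 m and value of joint lid above 1.1 rad), for 0.2 s.
At the end, for the whole second after the job is handed in: The lid stands open at its stop (above 1.1 rad), both buttons are back up (pressed less than 1.5 mm), and every bystander is within 20 mm of where it stood (value of joint lid above 1.1 rad and value of joint each of button_left, button_right below 0.0015 m); the robot touches nothing.
It fails at once if a button is let go while the lid is still on its way up (value of joint lid between 0.1 and 1 rad and not (value of joint each of button_left, button_right above 0.003 m)).
It fails at once if the fingers push or pull on the lid (over 5 N) (contact force between the fingers and lid above 5 N).
It fails at once if a bystander is lifted, carried or shoved more than 20 mm (distance of any of tray_a, tray_b, corner_block, jar, brush_pot, caliper from where it was at the start of the episode above 0.02 m).
It also fails if it takes over 32 s, if anything falls off the work surface, if the arm or the gripper's body presses on something with over 40 N, if the wrist force passes 120 N, or if a joint passes its speed limit or range.

## Working session

There is one attempt and no reset: what is moved stays moved. The work goes in short steps, Python scripts to look and compute and a tool call to move; the robot and the scene stay as the last step left them, time stands still between calls to the robot, and variables do not carry over. Pictures are saved under pics/ and viewed, at most 10 in all, crops included, and the job is handed in when it is done.

Besides the shell and the picture viewer there is one more tool, called after ">>>" as name(argument=value, ...) on one line, values as JSON. drive_tool: Moves the arm, as the interface text tells. Its arguments: {"type":"object","properties":{"angular":{"type":"array","items":{"type":"array","items":{"type":"number"}}},"delta_pos":{"type":"array","items":{"type":"array","items":{"type":"number"}}},"gripper":{"type":"array","items":{"type":"number"}},"squeeze":{"type":"number"}},"required":["angular","delta_pos","gripper"]}

```bash
mkdir -p pics; cat > h.py <<'E'
import numpy as np, cv2
from scipy.spatial.transform import Rotation as R
from cell import telemetry, eyes, env, models
def rot(o):
    o=np.array(o,float)
    if o.shape==(3,3): return o
    if o.size==4: return R.from_quat(o).as_matrix()
    return R.from_euler('xyz',o,degrees=True).as_matrix()
def ray(p,c):
    u=cv2.undistortPoints(np.array([[c]],float),np.array(p['mtx']),np.array(p['D']))[0,0]
    d=rot(p['orientation'])@[u[0],u[1],1]; return np.array(p['origin']),d/np.linalg.norm(d)
def tri(rs):
    A=sum(np.eye(3)-np.outer(d,d) for o,d in rs); b=sum((np.eye(3)-np.outer(d,d))@o for o,d in rs)
    return np.linalg.solve(A,b)
def atz(r,z): o,d=r; return o+d*(z-o[2])/d[2]
def save(p,n): cv2.imwrite('pics/'+n+'.png',p['pixels'][:,:,::-1])
E
python3 - <<'E'
from h import *
s=telemetry.get_obs(); print(s['time_s'],s['tool_pos'],s['tool_rot'],s['force'],env.finger_overhang,s['grip_width'])
P={n:eyes.read_camera(n) for n in('scene','top')}
print(P['top']['orientation'],P['top']['origin'],P['scene']['origin'])
for t in['button_left_top','button_right_top','lid_front','drybox','tray_a','corner_block','jar','brush_pot']:
    for n,p in P.items():
        for d in models.search_frame(p,t)[:3]: print(t,n,d['centre'],round(d['p'],2),atz(ray(p,d['centre']),.095).round(3))
im=np.vstack([p['pixels'] for p in P.values()]); cv2.imwrite('pics/a.png',cv2.resize(im,(480,600))[:,:,::-1])
save(P['top'],'top0')
E
```

```text
0.0 [ 0.29223242 -0.58001544  0.2354514 ] [-1.79891151e+02  5.51817724e-03  2.67474990e+01] [ 0.01241521 -0.26133166 -0.32734888] 0.014 0.08688991309645515
[-1.67819385e+02  7.63509874e-02 -8.82849274e+01] [0.38079862 0.06513947 1.06540789] [ 1.3204188  -0.26147555  0.81756277]
button_left_top top [293.3, 225.2] 0.74 [0.524 0.137 0.095]
button_right_top scene [339.6, 208.6] 0.73 [0.689 0.066 0.095]
button_right_top top [333.2, 225.4] 0.56 [0.526 0.058 0.095]
lid_front scene [345.1, 200.6] 0.69 [0.669 0.091 0.095]
lid_front top [308.8, 161.5] 0.86 [0.657 0.111 0.095]
drybox scene [341.3, 209.7] 0.78 [0.694 0.068 0.095]
drybox scene [334.3, 164.3] 0.43 [0.526 0.126 0.095]
drybox top [312.1, 172.1] 0.64 [0.635 0.103 0.095]
tray_a scene [360.2, 162.6] 0.6 [0.547 0.197 0.095]
tray_a scene [298.0, 169.0] 0.5 [0.506 0.025 0.095]
tray_a top [243.5, 258.6] 0.88 [0.455 0.232 0.095]
tray_a top [332.1, 279.7] 0.64 [0.42  0.057 0.095]
corner_block scene [259.4, 184.1] 0.67 [ 0.524 -0.091  0.095]
corner_block top [399.7, 269.9] 0.71 [ 0.442 -0.075  0.095]
jar scene [271.4, 239.3] 0.69 [ 0.718 -0.122  0.095]
jar scene [311.0, 173.8] 0.47 [0.538 0.051 0.095]
jar scene [297.2, 170.5] 0.25 [0.511 0.021 0.095]
jar top [410.9, 163.8] 0.85 [ 0.658 -0.098  0.095]
brush_pot scene [437.3, 166.0] 0.61 [0.645 0.391 0.095]
brush_pot scene [273.0, 240.9] 0.2 [ 0.724 -0.12   0.095]
brush_pot top [170.8, 176.2] 0.93 [0.618 0.392 0.095]
```

View pics/a.png

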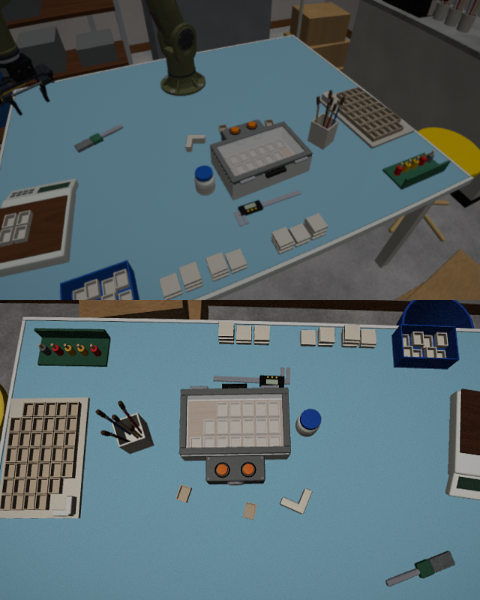

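The picture shows the shut box with two orange buttons: in the top view near (296,227) and (331,227), in the scene view near (315,174) and (336,167). The networks' reports are a bit wide (79 mm apart against 70), so I'll refine them with orange blobs in both views.

```bash
python3 - <<'E'
from h import *
P={n:eyes.read_camera(n) for n in('scene','top')}
W={'scene':(295,345,155,190),'top':(275,350,205,245)}
c={}
for n,p in P.items():
    x0,x1,y0,y1=W[n]; hsv=cv2.cvtColor(p['pixels'],cv2.COLOR_RGB2HSV)
    m=((hsv[...,0]<18)&(hsv[...,1]>170)&(hsv[...,2]>110)).astype(np.uint8)
    k=np.zeros_like(m);k[y0:y1,x0:x1]=m[y0:y1,x0:x1]
    N,_,st,ce=cv2.connectedComponentsWithStats(k)
    g=[(st[i],ce[i]) for i in range(1,N) if st[i][4]>15]; g.sort(key=lambda a:a[1][0])
    print(n,[(a.tolist(),b.round(1)) for a,b in g]); c[n]=[b for a,b in g]
    for b in c[n]: print(atz(ray(p,b),.092).round(4))
L=tri([ray(P['top'],c['top'][0]),ray(P['scene'],c['scene'][-1])])
Rr=tri([ray(P['top'],c['top'][-1]),ray(P['scene'],c['scene'][0])])
print(L,Rr,np.linalg.norm(L-Rr)); d=L-Rr; print('yaw of L-R',np.degrees(np.arctan2(d[1],d[0])))
E
```

```text
scene [([308, 169, 10, 7, 50], array([312.8, 171.7])), ([331, 162, 10, 6, 47], array([335.6, 164.7]))]
[0.5291 0.0599 0.092 ]
[0.5256 0.1304 0.092 ]
top [([289, 219, 14, 14, 158], array([295.5, 225.6])), ([324, 218, 14, 15, 159], array([330.5, 225. ]))]
[0.5243 0.1327 0.092 ]
[0.5276 0.0628 0.092 ]
[0.52424059 0.13205252 0.09057484] [0.52747533 0.06179269 0.09024077] 0.07033505167605542
yaw of L-R 92.63602111083819
```

Both buttons check out: 70.3 mm apart, height about 0.0905 m. Midpoint is (0.526, 0.097) and box yaw about 2.6°. Moving over now.

>>> drive_tool(angular=[[0,0,0],[0,0,0],[0,0,0],[0,0,0],[0,0,0],[0,0,0],[0,0,0],[0,0,0],[0,0,0],[0,0,0],[0,0,0],[0,0,0],[0,0,0],[0,0,0],[0,0,0],[0,0,0],[0,0,0],[0,0,0],[0,0,0]], delta_pos=[[1.42,-1.39,0],[2.84,-2.78,0.3],[2.84,-2.78,0.3],[2.84,-2.78,0.3],[2.84,-2.78,0.3],[2.84,-2.78,0.3],[2.84,-2.78,0.3],[2.84,-2.78,0.3],[2.84,-2.78,0.3],[2.84,-2.78,0.3],[2.84,-2.78,0.3],[2.84,-2.78,0.3],[2.84,-2.78,0.3],[2.84,-2.78,0.3],[2.84,-2.78,0.3],[2.84,-2.78,0.3],[2.84,-2.78,0.3],[2.84,-2.78,0.3],[1.42,-1.39,0]], gripper=[5.6,5.6,5.6,5.6,5.6,5.6,5.6,5.6,5.6,5.6,5.6,5.6,5.6,5.6,5.6,5.6,5.6,5.6,5.6])

```text
time_s: 2.9
tool_pos: [0.524, 0.1006, 0.1856]
tool_rot: [-179.9, -0.1, 27.0]
force: [-0.4, -0.6, 0.1]
grip_width: 0.0558
grasp_force: 0.0
```

>>> drive_tool(angular=[[0,0,0.1],[0,0,0.1],[0,0,0.1],[0,0,0.12],[0,0,0]], delta_pos=[[0,0,0],[0,0,0],[0,0,0],[0,0,0],[0,0,0]], gripper=[5.6,5.6,5.6,5.6,5.6])

```text
time_s: 3.4
tool_pos: [0.5239, 0.0964, 0.1856]
tool_rot: [180.0, -0.0, 2.7]
force: [0.3, -0.1, 0.8]
grip_width: 0.0558
grasp_force: 0.0
```

```bash
python3 - <<'E'
from h import *
s=telemetry.get_obs(); print(s['time_s'],s['tool_pos'],s['tool_rot'],s['force'],s['grip_width'],s['qpos'])
p=eyes.read_camera('wrist'); save(p,'w1'); T=rot(s['tool_rot'])
print('cam in tool',T.T@(np.array(p['origin'])-s['tool_pos']),'fwd',T.T@rot(p['orientation'])[:,2])
hsv=cv2.cvtColor(p['pixels'],cv2.COLOR_RGB2HSV)
m=((hsv[...,0]<18)&(hsv[...,1]>170)&(hsv[...,2]>110)).astype(np.uint8)
N,_,st,ce=cv2.connectedComponentsWithStats(m)
for i in range(1,N):
    if st[i][4]>60: print(st[i],ce[i],atz(ray(p,ce[i]),.0935).round(4))
for t in['button_left_top','button_right_top']:
    for d in models.search_frame(p,t)[:2]: print(t,d['centre'],d['p'],atz(ray(p,d['centre']),.095).round(4))
E
```

```text
3.4 [0.52386664 0.09643275 0.18564871] [ 1.79986914e+02 -1.59332343e-02  2.66259940e+00] [ 0.34461926 -0.13161517  0.78200865] 0.05583435645925296 [  21.62073944    8.68382539  -37.81137523  102.62897974    5.65024754
   70.5659017  -105.09278162]
cam in tool [ 0.08085469  0.0001921  -0.14852138] fwd [-2.92469970e-01 -5.98417681e-04  9.56274521e-01]
[263 189  33  32 800] [279.33125 204.70125] [0.5245 0.1311 0.0935]
[345 189  33  32 804] [360.66666667 204.74502488] [0.5278 0.061  0.0935]
button_left_top [281.5, 204.7] 0.83 [0.5251 0.129  0.095 ]
button_right_top [357.6, 203.1] 0.58 [0.5296 0.064  0.095 ]
```

View pics/w1.png

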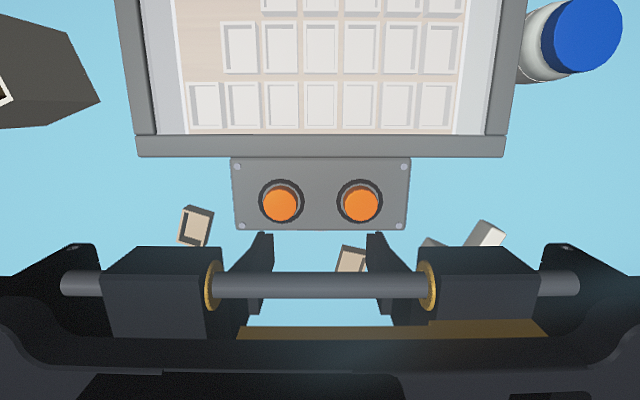

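The wrist view shows the buttons at (279,205) and (361,205), midpoint (0.526, 0.096), which agrees with the first measurement. The wrist camera overhangs the lid side, so I'll tilt the tool back about 11.5° to stay clear of the rising lid, then descend to just above the buttons.

>>> drive_tool(angular=[[0,0.1,0],[0,0.1,0],[0,0,0],[0,0,0],[0,0,0],[0,0,0],[0,0,0],[0,0,0],[0,0,0],[0,0,0]], delta_pos=[[0,0,0],[0,0,0],[-0.2,0,1.15],[-0.2,0,1.15],[-0.2,0,1.15],[-0.2,0,1.15],[-0.2,0,1.15],[-0.2,0,1.15],[0,0,0],[0,0,0]], gripper=[5.6,5.6,5.6,5.6,5.6,5.6,5.6,5.6,5.6,5.6])

```text
time_s: 4.55
tool_pos: [0.5257, 0.0967, 0.1151]
tool_rot: [-180.0, -11.4, 2.7]
force: [-0.4, -0.0, 0.6]
grip_width: 0.0556
grasp_force: 0.0
```

```bash
python3 - <<'E'
from h import *
s=telemetry.get_obs(); T=rot(s['tool_rot']); tp=np.array(s['tool_pos'])
print(s['time_s'],tp,s['tool_rot'],s['force']); print('low corner',tp+T@[-.0095,0,.014])
print(T.T@[0,0,-1])
a=eyes.read_camera('wrist');b=eyes.read_camera('top')
cv2.imwrite('pics/b.png',np.vstack([a['pixels'][120:400,100:560],cv2.resize(b['pixels'][170:270,230:390],(460,288))])[:,:,::-1])
E
```

```text
4.55 [0.52571318 0.09671415 0.11513705] [-179.9785738   -11.41380244    2.69569358] [-0.40673486 -0.02769101  0.64770738]
low corner [0.51917856 0.09641172 0.09953394]
[-1.97893480e-01  3.66562170e-04  9.80223462e-01]
```

View pics/b.png

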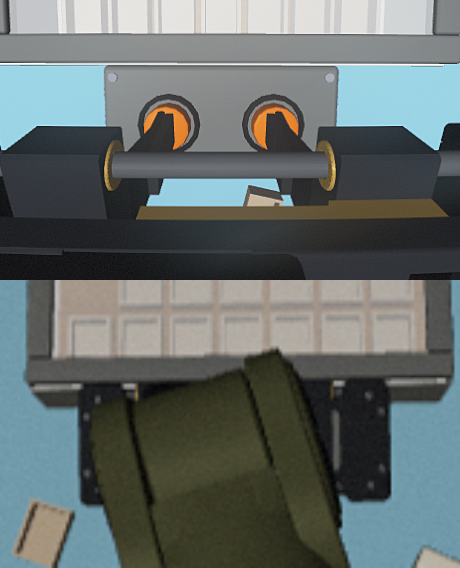

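The fingertips sit centred over the orange caps, at crop pixels (165,125) and (275,125), and the lid edge is clear. Pressing.

>>> drive_tool(angular=[[0,0,0],[0,0,0],[0,0,0],[0,0,0],[0,0,0],[0,0,0],[0,0,0]], delta_pos=[[-0.05,0,0.25],[-0.05,0,0.25],[-0.05,0,0.25],[-0.05,0,0.25],[-0.05,0,0.25],[0,0,0],[0,0,0]], gripper=[5.6,5.6,5.6,5.6,5.6,5.6,5.6])

```text
time_s: 5.35
tool_pos: [0.5263, 0.0965, 0.104]
tool_rot: [180.0, -11.5, 2.7]
force: [-3.5, -1.1, 9.2]
grip_width: 0.0557
grasp_force: 4.6
```

```bash
python3 - <<'E'
from h import *
s=telemetry.get_obs(); T=rot(s['tool_rot']); tp=np.array(s['tool_pos'])
print(s['time_s'],tp,s['tool_rot'],s['force'],s['wrist_torque']); print('low corner',tp+T@[-.0095,0,.014])
E
```

```text
5.35 [0.52634812 0.09653777 0.10395633] [179.95589468 -11.52738892   2.68938749] [-3.54241841 -1.12912856  9.21694967] [-0.10787661  0.7929787  -0.00423546]
low corner [0.51984513 0.09622152 0.08834028]
```

>>> drive_tool(angular=[[0,0,0],[0,0,0],[0,0,0],[0,0,0]], delta_pos=[[-0.03,0,0.15],[-0.03,0,0.15],[0,0,0],[0,0,0]], gripper=[5.6,5.6,5.6,5.6])

```text
time_s: 5.75
tool_pos: [0.5265, 0.0966, 0.1032]
tool_rot: [179.9, -11.5, 2.7]
force: [-13.8, -2.1, 28.5]
grip_width: 0.0561
grasp_force: 14.1
```

```bash
python3 - <<'E'
from h import *
s=telemetry.get_obs(); print(s['time_s'],s['tool_pos'],s['force'])
a=eyes.read_camera('wrist');b=eyes.read_camera('scene')
cv2.imwrite('pics/c.png',np.vstack([a['pixels'][0:300,100:560],cv2.resize(b['pixels'][130:280,250:440],(460,300))])[:,:,::-1])
E
```

```text
5.75 [0.52654301 0.09659105 0.10319178] [-13.82054072  -2.1329412   28.50628104]
```

View pics/c.png

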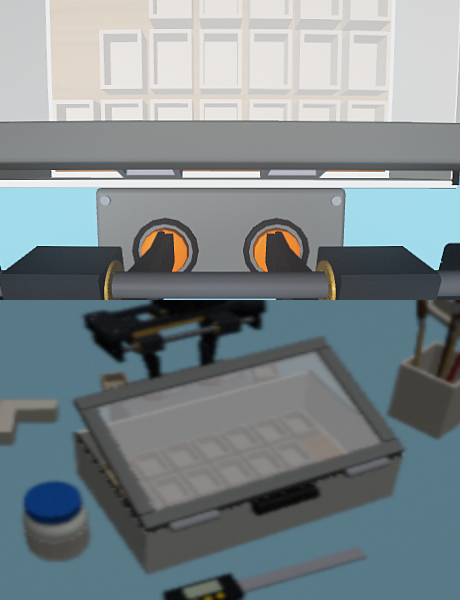

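Both caps are bottomed at 28 N and the lid is already lifting, with its front edge near row 150 of the wrist crop. Holding.

>>> drive_tool(angular=[[0,0,0],[0,0,0],[0,0,0],[0,0,0],[0,0,0],[0,0,0],[0,0,0],[0,0,0],[0,0,0],[0,0,0],[0,0,0],[0,0,0],[0,0,0],[0,0,0],[0,0,0],[0,0,0],[0,0,0],[0,0,0],[0,0,0],[0,0,0]], delta_pos=[[0,0,0],[0,0,0],[0,0,0],[0,0,0],[0,0,0],[0,0,0],[0,0,0],[0,0,0],[0,0,0],[0,0,0],[0,0,0],[0,0,0],[0,0,0],[0,0,0],[0,0,0],[0,0,0],[0,0,0],[0,0,0],[0,0,0],[0,0,0]], gripper=[5.6,5.6,5.6,5.6,5.6,5.6,5.6,5.6,5.6,5.6,5.6,5.6,5.6,5.6,5.6,5.6,5.6,5.6,5.6,5.6])

```text
time_s: 7.85
tool_pos: [0.5265, 0.0966, 0.1032]
tool_rot: [179.9, -11.5, 2.7]
force: [-13.2, -2.6, 28.4]
grip_width: 0.0558
grasp_force: 14.0
```

>>> drive_tool(angular=[[0,0,0],[0,0,0],[0,0,0],[0,0,0],[0,0,0],[0,0,0],[0,0,0],[0,0,0],[0,0,0],[0,0,0],[0,0,0],[0,0,0],[0,0,0],[0,0,0],[0,0,0],[0,0,0],[0,0,0],[0,0,0],[0,0,0],[0,0,0]], delta_pos=[[0,0,0],[0,0,0],[0,0,0],[0,0,0],[0,0,0],[0,0,0],[0,0,0],[0,0,0],[0,0,0],[0,0,0],[0,0,0],[0,0,0],[0,0,0],[0,0,0],[0,0,0],[0,0,0],[0,0,0],[0,0,0],[0,0,0],[0,0,0]], gripper=[5.6,5.6,5.6,5.6,5.6,5.6,5.6,5.6,5.6,5.6,5.6,5.6,5.6,5.6,5.6,5.6,5.6,5.6,5.6,5.6])

```text
time_s: 9.85
tool_pos: [0.5265, 0.0966, 0.1032]
tool_rot: [179.9, -11.5, 2.7]
force: [-13.9, -2.0, 28.0]
grip_width: 0.0555
grasp_force: 14.0
```

```bash
python3 - <<'E'
from h import *
a=eyes.read_camera('wrist');b=eyes.read_camera('scene')
s=telemetry.get_obs(); print(s['time_s'],s['tool_pos'],s['force'])
for i in range(10): b2=eyes.read_camera('scene')
print('change over .5s',np.abs(b2['pixels'][90:280,250:440].astype(int)-b['pixels'][90:280,250:440]).max(), (np.abs(b2['pixels'][90:280,250:440].astype(int)-b['pixels'][90:280,250:440]).max(2)>40).sum())
cv2.imwrite('pics/d.png',np.vstack([a['pixels'][0:300,100:560],cv2.resize(b2['pixels'][90:270,250:440],(317,300)) if 0 else cv2.resize(b2['pixels'][100:250,250:480],(460,300))])[:,:,::-1])
E
```

```text
9.95 [0.52652726 0.09657081 0.10316256] [-13.72464335  -1.91979697  28.59209889]
change over .5s 15 0
```

View pics/d.png

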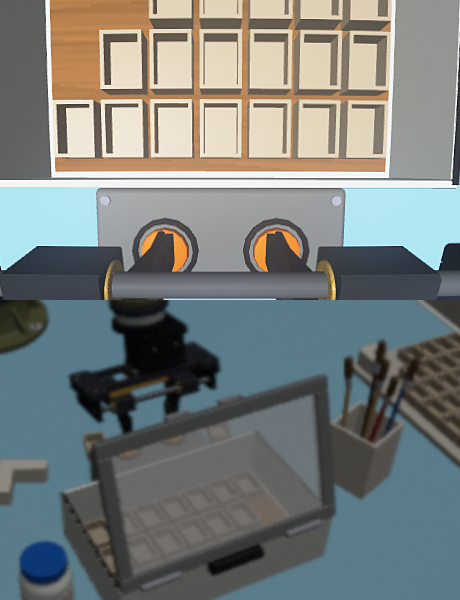

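The lid stands steeply open and didn't move over 0.5 s, so it is at its stop; both buttons are still down. Letting go by rising straight up.

>>> drive_tool(angular=[[0,0,0],[0,0,0],[0,0,0],[0,0,0],[0,0,0],[0,0,0],[0,0,0],[0,0,0]], delta_pos=[[0.05,0,-0.25],[0.1,0,-0.5],[0.2,0,-1.0],[0.1,0,-1.5],[0,0,-1.5],[0,0,-1.5],[0,0,0],[0,0,0]], gripper=[5.6,5.6,5.6,5.6,5.6,5.6,5.6,5.6])

```text
time_s: 11.25
tool_pos: [0.5178, 0.096, 0.162]
tool_rot: [180.0, -11.5, 2.7]
force: [0.0, 0.1, -0.4]
grip_width: 0.0563
grasp_force: 0.0
```

```bash
python3 - <<'E'
from h import *
a=eyes.read_camera('wrist');b=eyes.read_camera('scene')
s=telemetry.get_obs(); print(s['time_s'],s['tool_pos'],s['force'])
cv2.imwrite('pics/e.png',np.vstack([a['pixels'][0:300,100:560],cv2.resize(b['pixels'][100:250,250:480],(460,300))])[:,:,::-1])
E
```

```text
11.35 [0.51729609 0.09596414 0.16106568] [-0.2345877  -0.10361555  0.26624296]
```

View pics/e.png

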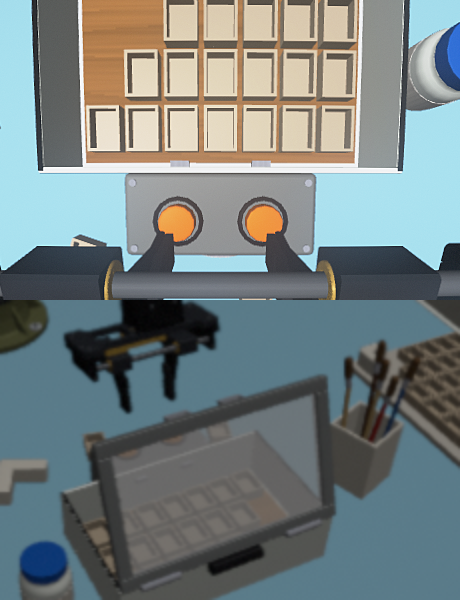

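The fingers are clear with zero force, both buttons are back up at crop pixels (177,222) and (265,222), and the lid stays open.

```bash
python3 -c "
from cell import env; print(env.sign_off())"
```

```text
the job is handed in; nothing more can be done
None
```

I pressed both buttons down together and held them until the lid had risen to its stop, then released them; the last pictures show both buttons back up, the lid open and the gripper clear. I handed the job in about 11.4 s into the run, and the hand-in gave no verdict.

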